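# Turn over a coated specimen plate on the turnover stand

## Task

The long rectangular specimen plate has been coated on its upper face and must be turned over for its second coating. Pick it up, hold it level well above the upper edge of the turnover stand's sloping board with its middle a little out on the tray side, and let it go so that it strikes the edge, flips over in the fall and comes to lie flat, coated face down, in the stand's tray. Do not touch the plate once it is down in the tray, and leave the round disc and the small square plate where they are.

Things in the scene. Friction and masses are not known exactly. Their poses are not given: they have to be found in the camera images.
- plate: Aluminium plate 70 x 45 x 6 mm (own x, y, z), 35 to 75 g, on a fixed 28 x 28 x 20 mm rest under its middle. Origin: centre of the uncoated face (underside at the start); z out of the coated gold face. Let go level, length along the stand's x, middle 16 to 28 mm on the +x side of the edge bar, underside 45 to 80 mm above its top, it hits the bar and lands turned over.
- stand: Fixed. Origin: on the table under the tray's middle; z up, x level from board to tray, y along the edge. Tray 190 (x) x 150 (y) mm outside, floor 6 mm up, walls 5 mm thick, 30 mm high. Board: thin, 100 mm wide, rises at 60 degrees from x = -140 mm to its free upper edge, a steel bar of 4 mm radius along y with its axis at x = -50 mm, top 160 mm up; open below, on the tray side.
- disc: Bystander: round aluminium disc, 48 mm diameter, 6 mm thick, gold upper face, on another such rest. Origin: centre of its underside; z up.
- square: Bystander: square aluminium plate 45 x 45 x 6 mm, gold upper face, on another such rest. Origin: centre of its underside; z up.
There are look-alikes about, which are no part of the job. Leave any red look-alike of the plate alone.

How it is judged:
On the way:
1. the plate is let go above the board's edge, coated face still up (z of plate in the frame of stand above 0.165 m and x of plate in the frame of stand between -0.09 and 0.02 m and y of plate in the frame of stand between -0.06 and 0.06 m and angle between plate's own z axis and vertical below 0.6 rad and contact force between the fingers and plate below 0.05 N), for 0.03 s.
At the end, for the whole second after the job is handed in: The plate lies at rest on the floor of the stand's tray, coated face down and flat within 11 degrees; the disc and the square plate are within 15 mm of where they started (x of plate in the frame of stand between -0.09 and 0.09 m and y of plate in the frame of stand between -0.07 and 0.07 m and z of plate in the frame of stand below 0.02 m and angle between plate's own z axis and vertical above 2.94 rad and linear speed of plate below 0.02 m/s and distance of each of disc, square from where it was at the start of the episode below 0.015 m); the robot touches nothing.
It fails at once if the fingers touch the plate when it is down in the tray (contact force between the fingers and plate above 0.5 N and x of plate in the frame of stand between -0.09 and 0.09 m and y of plate in the frame of stand between -0.07 and 0.07 m and z of plate in the frame of stand below 0.06 m).
It fails at once if the disc or the square plate is moved more than 30 mm (distance of any of disc, square from where it was at the start of the episode above 0.03 m).
It also fails if it takes over 34 s, if anything falls off the work surface, if the arm or the gripper's body presses on something with over 40 N, if the wrist force passes 120 N, or if a joint passes its speed limit or range.

## Robot

A 6-joint arm with a two-finger parallel gripper is mounted at the origin on the work surface. World frame = base frame: x ahead of the robot, y to its left, z up, the work surface at z = 0. Lengths are in m, angles in rad, forces in N, time in s.
With the tool pointing down it reaches from about 0.325 to 0.75 m from the base axis. Payload 7.6 kg.
Tool frame: the origin (TCP) lies midway between the tips of the shut fingers; the grasp point (between the pads) lies 19 mm behind it (bot.grasp_offset is the distance from the TCP to the grasp point, in m); z points along the fingers, y is the line along which they close (so a half turn about z gives the same grasp; the last joint's range is limited). The gripper opens to 85 mm and grips with 20 to 120 N. Pads are 22 mm wide; open, the fingers measure 114 mm over their backs; the gripper's body (76 mm by 85 mm) begins 54 mm behind the grasp point. The pads swing forward as they close: fully open they stand 13 mm farther back than shut.
Start: joints at [-1.381, 0.052, 1.401, -0, 1.689, -0.07], TCP at [0.135, -0.507, 0.231] pointing down, gripper open.
Joint ranges: [-2.9, 2.9], [-0.91, 2.17], [0.12, 2.37], [-1.06, 4.2], [0.26, 2.73], [-2.93, 2.93]. Speed limits (rad/s): [2.57, 2.57, 3.01, 3.14, 3.14, 3.14].

## Interface

Orientations are given as a rotation vector (axis times angle).
In Python, from plant import bot gives the robot as it stands.
- The arm moves only by the tool step_arm, never from a script. Its argument "rows" is text: rows parted by semicolons, each of 4 numbers parted by spaces: the shift along the tool's x, y, z in m, then the turn about the tool's z in rad. A call has 1 to 20 rows; each row is the pose to reach, as a shift and turn from the pose commanded when the call began, along the tool's axes at that moment; what a row does not reach only later rows make up. A row lasts 1/10 s, in which the tool goes at most 50 mm and 8.59 degrees, less where a joint would pass 70% of its speed; a pose out of reach is approached as far as the arm can. A call with a gripper value outside its range is refused whole. "gripper" is the finger opening in m, from 0 to 0.0854, set as the call begins (left out, the last holds). The fingers move at their own pace and stop on an object; "grip_force" is the grip in N (left out, the last holds). Time passes only in rows, so rows that repeat a pose let the fingers close. It gives the time, the measured TCP pose, the force, the opening and the grip force at its end, in the units of the state.
- bot.read_state(): the state, without advancing time (a new reading comes with each control period).
- bot.get_image(name): name is "scene" or "top" or "wrist"; returns (picture, depth): 400x640x3 uint8, red, green, blue; 400x640 float32, m along the optical axis (not along the pixel's ray), 0 where there is no reading.
- bot.get_calibration(name): a dict with "fovy" (degrees; the focal length in pixels is half the picture's height over the tangent of half this angle, whatever the lens; pixels are square), "cx", "cy" (the principal point, pixels), "extrinsics" (4x4, takes a point from world to camera coordinates). Camera axes: x right, y up, looking along -z (the intrinsics and any distortion apply to the point x, -y, -z); pixel columns grow to the right and rows downward; lengths in m; the calibration is good to about 2 mm. A picture is of the moment at which its call begins: read the wrist's pose just before it. get_calibration takes no time and is no camera call; for the wrist camera it gives the pose at the moment of the call.
- bot.hand_in(): hands the job in; it is judged then, once.
The state is a dict: "time": time; "q": joint angles; "joint_vel": joint speeds; "effort": joint torques, N m; "tcp_pos": TCP position; "tcp_rot": TCP orientation; "force": force on the tool from outside, world axes, zero at the start; "ft_torque": the same for the moment, N m; "width": finger opening in m; "finger_force": force on a finger pad.
Only numpy, scipy, OpenCV 4.12 (cv2) and the standard library are available. Lean on these libraries where they do the work, as an engineer would, in place of code of your own. Each camera call takes 0.05 s, during which the arm holds its last target. There are 200 camera calls.

## Working session

There is one attempt and no reset: what is moved stays moved. The work goes in short steps, Python scripts to look and compute and a tool call to move; the robot and the scene stay as the last step left them, time stands still between calls to the robot, and variables do not carry over. Pictures are saved under pics/ and viewed, at most 10 in all, crops included, and the job is handed in when it is done.

Besides the shell and the picture viewer there is one more tool, called after "Call:" as name(argument=value, ...), one argument or row to a line, values as JSON. step_arm: Moves the arm, as the interface text tells. Its arguments: {"type":"object","properties":{"rows":{"type":"string"},"gripper":{"type":"number"},"grip_force":{"type":"number"}},"required":["rows"]}

```bash
mkdir -p pics; ls
python3 - <<'E'
from plant import bot
import cv2,numpy as np
np.set_printoptions(precision=4,suppress=True)
for n in("scene","top"):
    im,d=bot.get_image(n); cv2.imwrite(f"pics/{n}.png",im[:,:,::-1]); np.save(f"{n}_d.npy",d); np.save(f"{n}.npy",im)
    c=bot.get_calibration(n); print(n,c)
print(bot.read_state())
E
```

```text
pics
scene {'fovy': 51.878281300121095, 'cx': 315.983188464245, 'cy': 195.72385970258284, 'extrinsics': array([[ 0.2086,  0.978 , -0.0079, -0.1378],
       [-0.814 ,  0.1782,  0.5528,  0.3987],
       [ 0.5421, -0.1089,  0.8332, -1.1895],
       [ 0.    ,  0.    ,  0.    ,  1.    ]])}
top {'fovy': 44.57244000988574, 'cx': 327.5397803238621, 'cy': 193.90377666087915, 'extrinsics': array([[ 0.0317, -0.9995, -0.006 ,  0.0381],
       [ 0.9746,  0.0296,  0.2219, -0.5255],
       [-0.2216, -0.0129,  0.9751, -1.0194],
       [ 0.    ,  0.    ,  0.    ,  1.    ]])}
{'time': 0.1, 'q': array([-1.3813,  0.0528,  1.4016, -0.    ,  1.6886, -0.0703]), 'joint_vel': array([ 0.0016, -0.0002, -0.0035, -0.0017,  0.0003, -0.0001]), 'effort': array([  0.0006, -38.2584, -36.0985,  -0.0001,   0.0047,   0.    ]), 'tcp_pos': array([ 0.1348, -0.5071,  0.2306]), 'tcp_rot': array([-3.1138, -0.4068,  0.0001]), 'force': array([ 0.8437, -0.1349,  0.721 ]), 'ft_torque': array([ 0.0017, -0.0188,  0.025 ]), 'finger_force': 0.0, 'width': 0.08535456692829402}
```

View pics/top.png

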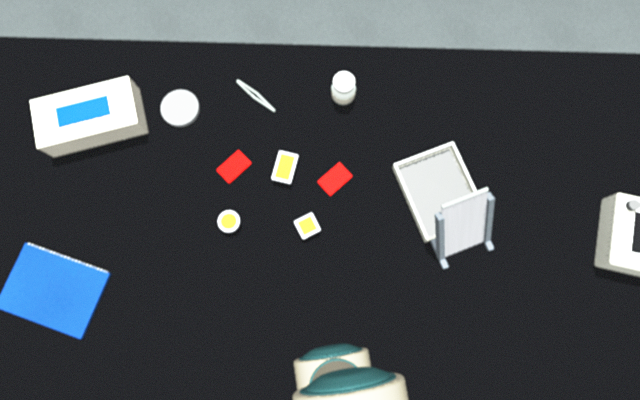

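View pics/scene.png

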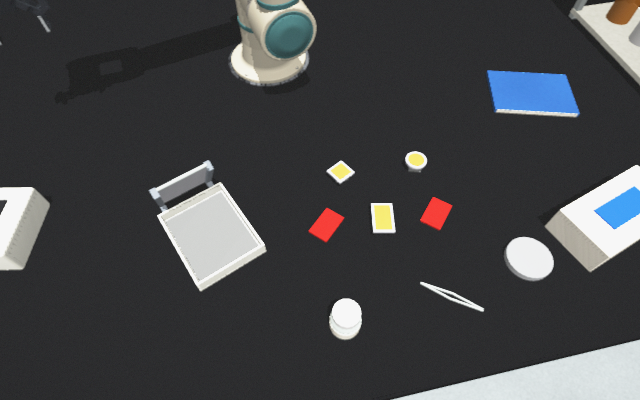

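The top view shows the plate at (285,167) with red look-alikes at (234,167) and (335,179), the disc at (229,221), the square at (307,226), and the stand with its tray at (440,190) and bar at (465,200). The scene view agrees.

```bash
cat > h.py <<'E'
import numpy as np,cv2
from plant import bot
np.set_printoptions(precision=4,suppress=True)
def K(c): return 200/np.tan(np.radians(c["fovy"]/2))
def cloud(d,c):
    f=K(c);v,u=np.mgrid[:400,:640]
    p=np.stack([(u-c["cx"])*d/f,-(v-c["cy"])*d/f,-d],-1)
    E=c["extrinsics"];return (p-E[:3,3])@E[:3,:3]
def plane(uv,z,c):
    f=K(c);uv=np.atleast_2d(uv).astype(float);E=c["extrinsics"]
    r=np.stack([(uv[:,0]-c["cx"])/f,-(uv[:,1]-c["cy"])/f,-np.ones(len(uv))],1)@E[:3,:3]
    o=-E[:3,:3].T@E[:3,3];return o+r*((z-o[2])/r[:,2])[:,None]
def rect(p):
    (x,y),(a,b),t=cv2.minAreaRect((p[:,:2]*1000).astype(np.float32));
    if a<b:t+=90
    return np.array([x,y,max(a,b),min(a,b),(t+90)%180-90])
E
cat > a.py <<'E'
from h import *
for n in("top","scene"):
    im=np.load(n+".npy");d=np.load(n+"_d.npy");c=bot.get_calibration(n);P=cloud(d,c)
    hsv=cv2.cvtColor(im,cv2.COLOR_RGB2HSV)
    g=cv2.inRange(hsv,(20,80,120),(35,255,255))
    w=cv2.inRange(hsv,(0,0,110),(179,70,255))|g
    for name,m in(("gold",g),("white",w),("red",cv2.inRange(hsv,(0,150,100),(8,255,255)))):
        for k in cv2.findContours(m,cv2.RETR_EXTERNAL,cv2.CHAIN_APPROX_NONE)[0]:
            A=cv2.contourArea(k)
            if 60<A<1500: 
                x,y,ww,hh=cv2.boundingRect(k); 
                uv=k[:,0,:]; q=P[y+hh//2,x+ww//2]
                print(n,name,A,uv.mean(0),rect(plane(uv,.026,c)),"d:",q)
    ok=d>0;t=P[(P[...,2]>.145)&(P[...,2]<.175)&ok&(P[...,0]>.2)&(P[...,0]<.75)&(P[...,1]<-.05)&(P[...,1]>-.45)]
    print("bar",len(t),rect(t),t[:,2].max())
    t=P[(P[...,2]>.022)&(P[...,2]<.034)&ok&(P[...,0]>.3)&(P[...,0]<.75)&(P[...,1]<-.1)&(P[...,1]>-.4)]
    print("tray",len(t),rect(t))
    f=(P[...,2]>.003)&(P[...,2]<.012)&ok&(P[...,0]>.3)&(P[...,0]<.75)&(P[...,1]<-.12)&(P[...,1]>-.4)&(w>0)
    print("floor",f.sum(),P[f].mean(0))
E
python3 a.py
```

```text
top gold 141.5 [306.8372 225.186 ] [458.5935  98.7949  28.5429  28.0349  28.7072] d: [0.4589 0.0989 0.0237]
top gold 135.5 [228.2432 220.7297] [462.8428 276.6715  29.8189  29.6421 -42.138 ] d: [0.4621 0.277  0.0267]
top gold 250.0 [284.4032 166.5   ] [593.6956 156.5557  52.7007  29.3273 -12.3633] d: [0.5925 0.1552 0.0253]
top white 130.0 [ 67.5062 256.8086] [370.5882 627.8774 196.7702   5.833   72.7014] d: [0.3716 0.6349 0.0109]
top white 464.0 [306.9459 225.4189] [457.6094  98.7175  51.2213  50.8394 -61.167 ] d: [0.4562 0.0986 0.0267]
top white 421.5 [228.2769 220.7231] [462.9548 276.6647  52.6803  51.8291  47.9526] d: [0.4624 0.2751 0.025 ]
top white 654.0 [284.4694 166.551 ] [593.6827 156.557   76.8948  51.0641 -12.125 ] d: [0.5925 0.1552 0.0253]
top white 1121.0 [179.3426 107.1389] [732.2504 415.122   94.9343  90.6081   5.1955] d: [0.7355 0.4191 0.0137]
top white 292.5 [255.2651  95.0361] [768.6786 235.8104 126.1427  20.6832  45.7786] d: [0.7799 0.238  0.0014]
top white 684.5 [343.2022  86.8315] [796.0314  25.0043  88.0546  59.932    1.7292] d: [0.7726 0.0245 0.0751]
top red 618.
[... 1303 characters left out ...]
167] [467.1676 274.9108  55.4612  48.9008 -39.1043] d: [0.4694 0.2757 0.0254]
scene white 242.5 [536.2545 112.6121] [388.5693 619.5675 198.4545  14.0851  72.7241] d: [0.3738 0.6392 0.0059]
scene white 93.0 [275.       1.4531] [-229.907    56.7972  101.819    27.5373   77.1991] d: [0.1988 0.0145 0.2844]
scene red 626.0 [325.7381 224.7381] [588.0049  37.0163  71.4879  46.6037 -46.541 ] d: [0.5789 0.0392 0.0059]
scene red 591.5 [436.0115 212.8736] [610.0003 269.4597  71.708   45.9869 -43.4808] d: [0.603  0.2762 0.0105]
bar 242 [ 504.7542 -220.784    99.9617    8.8288  -66.1465] 0.16328756580367842
tray 1042 [ 536.6396 -207.1858  221.8047  150.2201   22.9868]
floor 4928 [ 0.5477 -0.2054  0.0068]
```

```bash
cat > b.py <<'E'
from h import *
for n in("top","scene"):
    d=np.load(n+"_d.npy");c=bot.get_calibration(n);P=cloud(d,c)[d>0]
    th=np.radians(23.3);X=np.array([np.cos(th),np.sin(th)]);Y=np.array([-X[1],X[0]])
    q=P[:,:2]-[.549,-.2015];s=np.stack([q@X,q@Y,P[:,2]],1)
    m=(s[:,2]>.154)&(s[:,2]<.17)&(abs(s[:,0])<.1)&(abs(s[:,1])<.1);b=s[m]
    print(n,"bar",m.sum(),b.min(0),b.max(0),b.mean(0),"slope deg",np.degrees(np.polyfit(b[:,1],b[:,0],1)[0]))
    m=(s[:,2]>.022)&(s[:,2]<.036)&(abs(s[:,0])<.11)&(abs(s[:,1])<.09)
    print("tray",m.sum(),s[m].min(0),s[m].max(0),rect(P[m]))
E
cat > t.py <<'E'
import sys
from h import *
from scipy.spatial.transform import Rotation as R
# target x y z, yaw deg of tool x
x,y,z,a=map(float,sys.argv[1:5]);s=bot.read_state();r=R.from_rotvec(s["tcp_rot"]);M=r.as_matrix()
yaw=np.arctan2(M[1,0],M[0,0]);dt=-(np.radians(a)-yaw);dt=(dt+np.pi)%(2*np.pi)-np.pi
print(s["time"],s["tcp_pos"],np.degrees(yaw),"shift",M.T@(np.array([x,y,z])-s["tcp_pos"]),"turn",dt)
E
python3 b.py; python3 t.py .5948 .1565 .231 -12.3
```

```text
top bar 201 [-0.054  -0.0488  0.1543] [-0.0449  0.0513  0.1639] [-0.0493  0.0018  0.1588] slope deg 0.2852951776052766
tray 574 [-0.0938 -0.0757  0.022 ] [0.0965 0.077  0.0349] [ 549.5971 -200.4794  190.6439  151.2792   22.6945]
scene bar 231 [-0.0523 -0.0502  0.1545] [-0.0435  0.0498  0.1633] [-0.0472 -0.0018  0.1587] slope deg 0.3644141778232719
tray 998 [-0.1094 -0.0759  0.0221] [0.0976 0.0746 0.0349] [ 543.6776 -204.2003  206.5147  150.2201   22.9868]
0.1 [ 0.1348 -0.5071  0.2306] 14.885913253844777 shift [ 0.615  -0.5232  0.0003] turn 0.4744836964411565
```

Call:
step_arm(
  rows="0.615 -0.523 0 0.474;0.615 -0.523 0 0.474;0.615 -0.523 0 0.474;0.615 -0.523 0 0.474;0.615 -0.523 0 0.474;0.615 -0.523 0 0.474;0.615 -0.523 0 0.474;0.615 -0.523 0 0.474;0.615 -0.523 0 0.474;0.615 -0.523 0 0.474;0.615 -0.523 0 0.474;0.615 -0.523 0 0.474;0.615 -0.523 0 0.474;0.615 -0.523 0 0.474;0.615 -0.523 0 0.474;0.615 -0.523 0 0.474;0.615 -0.523 0 0.474;0.615 -0.523 0 0.474;0.615 -0.523 0 0.474;0.615 -0.523 0 0.474",
  gripper=0.085,
)

```text
time: 2.1
tcp_pos: [0.5945, 0.1549, 0.2315]
tcp_rot: [3.123, -0.338, 0.0]
force: [-0.2, 0.2, -0.3]
width: 0.0852
finger_force: 0.0
```

```bash
cat > w.py <<'E'
from h import *
import sys
s=bot.read_state();c=bot.get_calibration("wrist");im,d=bot.get_image("wrist")
cv2.imwrite(f"pics/{sys.argv[1]}.png",im[:,:,::-1])
hsv=cv2.cvtColor(im,cv2.COLOR_RGB2HSV)
g=cv2.inRange(hsv,(20,80,120),(35,255,255))
for k in cv2.findContours(g,cv2.RETR_EXTERNAL,cv2.CHAIN_APPROX_NONE)[0]:
    if cv2.contourArea(k)>300: print(k[:,0].mean(0),rect(plane(k[:,0],.026,c)))
print(s["time"],s["tcp_pos"],s["q"])
E
python3 w.py w1; python3 t.py .5948 .1565 .231 -12.3
```

```text
[253.2537 283.3433] [464.0827 277.1745  36.5393  33.7223  77.5822]
[379.2639 261.8333] [459.3242  99.2848  34.7033  34.5715  28.582 ]
[316.8112 175.3427] [595.0011 156.7766  57.5471  33.3629 -11.7314]
2.1 [0.5945 0.1549 0.2315] [ 0.195   0.3073  1.1135 -0.0003  1.7208  1.9811]
2.15 [0.5946 0.1549 0.2318] -12.355033452771057 shift [-0.0002 -0.0016  0.0008] turn -0.0009605149495959253
```

View pics/w1.png

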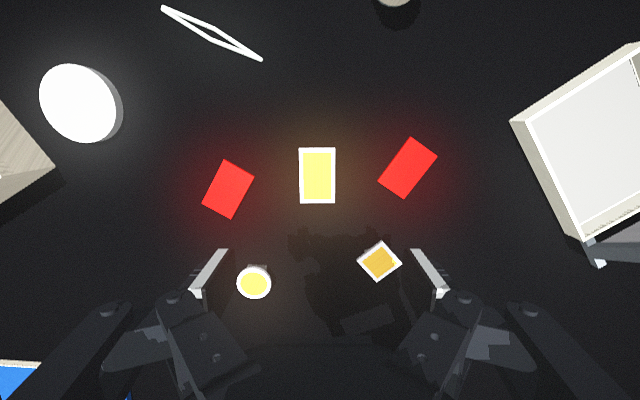

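The wrist view shows the plate at (317,175), square between the open fingers, and agrees with the top view. I will descend, close and lift a little.

Call:
step_arm(
  rows="0 -0.002 0.05 0;0 -0.002 0.1 0;0 -0.002 0.14 0;0 -0.002 0.17 0;0 -0.002 0.19 0;0 -0.002 0.205 0;0 -0.002 0.215 0;0 -0.002 0.222 0;0 -0.002 0.226 0;0 -0.002 0.226 0;0 -0.002 0.226 0;0 -0.002 0.226 0",
)

```text
time: 3.35
tcp_pos: [0.5958, 0.1581, 0.0061]
tcp_rot: [-3.123, 0.336, -0.002]
force: [0.6, -0.7, -0.3]
width: 0.0846
finger_force: 0.0
```

Call:
step_arm(
  rows="0 0 0 0;0 0 0 0;0 0 0 0;0 0 0 0;0 0 0 0;0 0 0 0;0 0 0 0;0 0 0 0;0 0 0 0;0 0 0 0;0 0 0 0;0 0 0 0",
  gripper=0.03,
  grip_force=30,
)

```text
time: 4.55
tcp_pos: [0.5955, 0.158, 0.0055]
tcp_rot: [-3.124, 0.336, -0.001]
force: [-0.7, -0.7, 4.5]
width: 0.0444
finger_force: 31.0
```

```bash
python3 t.py .595 .1567 .231 -12.3
```

```text
4.55 [0.5955 0.158  0.0055] -12.274044360407304 shift [-0.0001  0.0014 -0.2255] turn 0.00045301137035380634
```

Call:
step_arm(
  rows="0 0 -0.01 0;0 0 -0.03 0;0 0 -0.06 0;0 0 -0.1 0;0 0 -0.15 0;0 0 -0.2 0;0 0 -0.25 0;0 0 -0.27 0;0 0 -0.275 0;0 0 -0.275 0;0 0 -0.275 0",
)

```text
time: 5.65
tcp_pos: [0.5948, 0.1579, 0.2775]
tcp_rot: [3.122, -0.336, -0.007]
force: [0.2, -0.1, -1.5]
width: 0.0442
finger_force: 30.8
```

```bash
python3 t.py .5247 -.2119 .28 23
```

```text
5.65 [0.5948 0.1579 0.2775] -12.269779144628473 shift [ 0.0101  0.3762 -0.0019] turn -0.6155737725249963
```

Call:
step_arm(
  rows="0 0.01 0 -0.02;0 0.03 0 -0.06;0.001 0.06 0 -0.11;0.002 0.095 0 -0.17;0.003 0.13 0 -0.23;0.004 0.17 0 -0.29;0.006 0.21 0 -0.35;0.007 0.25 0 -0.41;0.008 0.285 0 -0.47;0.009 0.315 0 -0.52;0.01 0.34 0 -0.56;0.01 0.36 0 -0.59;0.01 0.37 0 -0.61;0.01 0.375 0 -0.615;0.01 0.376 0 -0.616;0.01 0.376 0 -0.616;0.01 0.376 0 -0.616;0.01 0.376 0 -0.616",
)

```text
time: 7.45
tcp_pos: [0.5253, -0.211, 0.2803]
tcp_rot: [-3.078, -0.628, 0.0]
force: [-0.2, 0.5, -1.1]
width: 0.0443
finger_force: 30.8
```

```bash
python3 t.py .5247 -.2119 .208 23
python3 - <<'E'
from h import *
s,ds=bot.get_image("scene");w,_=bot.get_image("wrist")
o=np.vstack([cv2.resize(s[60:260,90:330],(720,300*2))[:420,:720],]) 
a=cv2.resize(s[90:250,110:290],(400,356));b=cv2.resize(w,(400,250));b=np.vstack([b,np.zeros((106,400,3),np.uint8)])
cv2.imwrite("pics/m1.png",np.hstack([a,b])[:,:,::-1])
np.save("s2.npy",s);np.save("s2_d.npy",ds)
t,dt=bot.get_image("top")
for n,im,d in(("scene",s,ds),("top",t,dt)):
    c=bot.get_calibration(n);P=cloud(d,c);hsv=cv2.cvtColor(im,cv2.COLOR_RGB2HSV)
    g=(cv2.inRange(hsv,(18,80,80),(35,255,255))>0)&(P[...,2]>.2)
    p=P[g]
    if len(p)>30:
        A=np.c_[p[:,:2],np.ones(len(p))];k=np.linalg.lstsq(A,p[:,2],rcond=None)[0];print(n,len(p),p.mean(0),rect(p),"slopes",k[:2])
E
```

```text
7.45 [ 0.5253 -0.211   0.2803] 23.060359989456227 shift [-0.0009  0.0006  0.0723] turn 0.0010534805524802238
scene 618 [ 0.5274 -0.2111  0.3026] [ 744.1992 -135.3082  525.2496   36.7409   19.3065] slopes [0.7211 0.0498]
top 88 [ 0.5031 -0.215   0.3364] [405.1422 -93.8233 359.737   21.3544 -51.6245] slopes [-1.7571  1.5217]
```

View pics/m1.png

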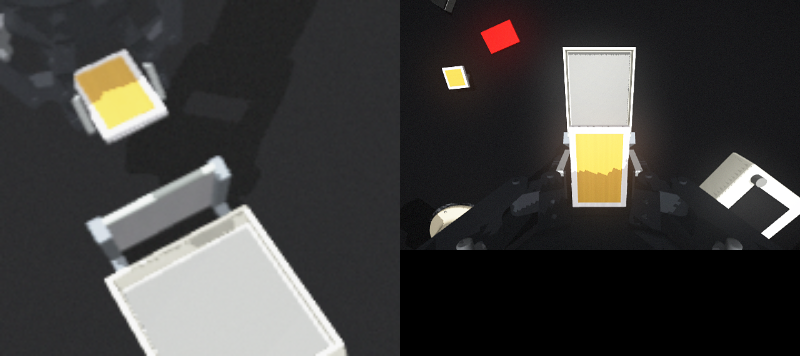

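The plate is held, apparently level, above the bar, with its gold face up (scene crop at (120,95)). I will check its tilt robustly and then lower it.

Call:
step_arm(
  rows="0 0 0.01 0;0 0 0.03 0;0 0 0.05 0;-0.0005 0 0.065 0;-0.001 0 0.072 0;-0.001 0 0.072 0;-0.001 0 0.072 0;-0.001 0 0.072 0;-0.001 0 0.072 0;-0.001 0 0.072 0",
)

```text
time: 8.6
tcp_pos: [0.5244, -0.212, 0.2088]
tcp_rot: [3.078, 0.627, 0.001]
force: [-0.6, 0.5, -0.9]
width: 0.044
finger_force: 30.8
```

```bash
python3 t.py .5247 -.2119 .208 23
python3 - <<'E'
from h import *
im,d=bot.get_image("scene");c=bot.get_calibration("scene");P=cloud(d,c);hsv=cv2.cvtColor(im,cv2.COLOR_RGB2HSV)
g=cv2.erode(cv2.inRange(hsv,(18,80,80),(35,255,255)),np.ones((3,3)))>0
p=P[g&(P[...,2]>.2)&(P[...,2]<.26)&(P[...,1]<-.1)]
th=np.radians(23);q=p[:,:2]-[.5505,-.201];s=np.c_[q@[np.cos(th),np.sin(th)],q@[-np.sin(th),np.cos(th)]]
A=np.c_[s-s.mean(0),np.ones(len(p))];k=np.linalg.lstsq(A,p[:,2],rcond=None)[0];r=abs(A@k-p[:,2])
k=np.linalg.lstsq(A[r<.004],p[r<.004,2],rcond=None)[0]
print(len(p),s.mean(0),s.min(0),s.max(0),k)
G=(cv2.inRange(hsv,(18,80,80),(35,255,255)));k=max(cv2.findContours(G,0,1)[0],key=lambda k:cv2.contourArea(k) if k[:,0,0].mean()<300 else 0)
q=rect(plane(k[:,0],.2285,c));v=q[:2]/1000-[.5505,-.201];print(q,v@[np.cos(th),np.sin(th)],v@[-np.sin(th),np.cos(th)])
E
```

```text
8.6 [ 0.5244 -0.212   0.2088] 23.023471929737003 shift [ 0.0003 -0.      0.0008] turn 0.0004096624557075046
431 [-0.0274 -0.0008] [-0.0552 -0.0153] [-0.0004  0.0141] [ 0.0054 -0.0001  0.2297]
[ 523.7986 -212.8176   59.1734   34.3198   22.7977] -0.029196241568737784 -0.0004451324029306774
```

Call:
step_arm(
  rows="0 0 0 0;0 0 0 0;0 0 0 0;0 0 0 0;0 0 0 0;0 0 0 0;0 0 0 0;0 0 0 0;0 0 0 0;0 0 0 0;0 0 0 0;0 0 0 0",
  gripper=0.085,
)

```text
time: 9.85
tcp_pos: [0.5242, -0.2119, 0.2083]
tcp_rot: [3.078, 0.627, -0.0]
force: [-0.3, -0.1, -0.5]
width: 0.0848
finger_force: 0.0
```

Call:
step_arm(
  rows="0 0 -0.03 0;0 0 -0.07 0;0 0 -0.1 0;0 0 -0.12 0;0 0 -0.12 0;0 0 -0.12 0;0 0 -0.12 0",
)

```text
time: 10.55
tcp_pos: [0.5239, -0.2118, 0.3261]
tcp_rot: [-3.077, -0.626, 0.004]
force: [0.1, -0.0, -0.0]
width: 0.0847
finger_force: 0.0
```

Run:
```python
from h import *
im,d=bot.get_image("scene");c=bot.get_calibration("scene")
cv2.imwrite("pics/m2.png",cv2.resize(im[100:320,100:460],(720,440))[:,:,::-1])
print(bot.read_state()["time"])
```

```text
10.6
```

View pics/m2.png

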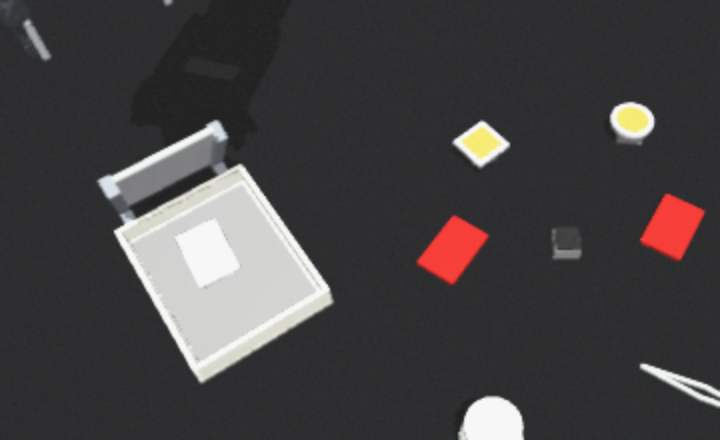

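The plate lies white side up (gold face down) and flat in the tray at (208,252). The disc and square have not moved.

```bash
python3 -c "
from plant import bot
print(bot.hand_in())"
```

```text
the job is handed in; nothing more can be done
None
```

The plate flipped on the bar and, in the last camera view, lies flat in the tray with its gold face down; the disc and square look unmoved, and the job was handed in at about 10.6 s (no verdict was returned).

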